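Fit the filter and bayonet lamp of a microscope lamp house

TASK

Get the microscope's lamp house ready: take the large filter slab out of the rack, slide it down into the slot in the lamp house's snout until it is fully home, and let go of it. Then take the lamp insert by its grip bar, push it down into the round socket with its lugs in the notches until its flange is flush on the collar, twist it a quarter turn clockwise (seen from above) under the ledge to the stop, and finish while still gripping it and pressing it flush against the spring, so that a colleague can tighten the lock screw; do not let go. Leave the small filter, bottle, beaker and slide box where they are.

Things in the scene. Friction and masses are not known exactly. Their poses are not given: they have to be found in the camera images.
- filter_mid (a point): Centre (half-way up) of the large filter: loose black upright slab with a round glass window low down, 50 mm wide (own x), 8 thick (y), 90 tall (z), 0.07 kg; the bigger of the two slabs. Starts standing in a well of the rack, lowest 20 mm inside. Either way round will do. Grip across the 8 mm near its top: when home only the upper 50 mm stand out.
- house: Fixed white lamp house, 80 mm tall; origin under the centre of its square part (110 x 110 mm, socket in its top); a snout 80 mm wide and 80 mm long with the filter slot runs from it to its -y. Its axes are those of slot and socket.
- slot (a point): Centre of the mouth of the filter slot, in the flat top of the snout, 80 mm above the bench. x runs along the slot, y across it, z up. The slot is 54 mm long (x), 11 mm across (y), with a 2 mm bevel at the mouth and a flat floor 40 mm below it: a filter that is home has its centre 5 mm above this point.
- socket (a point): Centre of the top face of the socket's grey collar, 80 mm above the bench. Bore 36 mm in diameter, with a lug notch to +x and one to -x (12 mm wide, out to 26.5 mm from centre). Ledge 15 mm thick: the lugs are below it once the flange is under 5 mm from the collar. There they turn clockwise from above (yaw decreasing) 80 degrees to a stop; the other way is blocked.
- plunger (a joint): Spring plunger in the bore, m down from rest. The lamp's foot meets it with the flange 12 mm above the collar; it pushes up with 5 N there, 12 N with the flange flush (reading 0.012). No catch: if let go after the turn, the lamp rises until its lugs meet the ledge, flange 5 mm above the collar; so it must be kept pressed.
- lamp_grip (a point): Centre of the lamp insert's black grip bar: 42 mm long (x, also the lugs' line), 14 thick (y), 44 tall (z). Flange below: 56 mm diameter, 6 thick, underside 28 mm under this point. Barrel: 32 mm diameter, foot 58 mm under this point, two lugs (+x, -x) 8 wide, 6 tall, tips 24 mm from axis, tops 48 mm under this point. 0.12-0.2 kg, loose, starts upright on its foot. Either way round fits.
- lug_tip (a point): Tip of the lamp's +x lug: 24 mm from the lamp's axis, 51 mm below lamp_grip; same axes as the lamp.
- rack: Fixed grey filter rack, 74 x 130 x 28 mm; origin at the centre of its underside; two wells 20 mm deep (floor 8 mm above the bench), 35 mm to its +y and -y, each 54 mm long (x) and 12 mm across (y). One holds the large filter, the other the small one.
- small_filter: Bystander: small black filter slab, 36 x 8 x 62 mm, standing in the rack's other well; origin at the centre of its underside.
- bottle: Bystander: small reagent bottle with a blue cap, 56 mm in diameter, 110 mm tall; origin at the centre of its underside.
- beaker: Bystander: glass beaker, 64 mm in diameter, 70 mm tall; origin at the centre of its underside.
- slide_box: Bystander: blue plastic box for slides, 85 x 110 x 35 mm; origin at the centre of its underside.

How it is judged:
By the outcome, as a careful person would: the job done as asked, in the order asked, and still so for the second after the job is handed in, while the arm keeps its last pose, push and grip.
It also fails if it takes over 58 s, if anything falls off the work surface, if the arm or the gripper's body presses on something with over 40 N, if the wrist force passes 120 N, or if a joint passes its speed limit or range.

ROBOT

A 6-joint arm with a two-finger parallel gripper is mounted at the origin on the work surface. World frame = base frame: x ahead of the robot, y to its left, z up, the work surface at z = 0. Lengths are in m, angles in degrees, forces in N, time in s.
With the tool pointing down it reaches from about 0.4 to 0.825 m from the base axis. Payload 7 kg.
Tool frame: the origin (TCP) lies between the finger pads; the fingertips stand 22 mm ahead of it and the grasp point (between the pads) lies 3 mm ahead of it; z points along the fingers, y is the line along which they close (so a half turn about z gives the same grasp; the last joint's range is limited). The gripper opens to 88 mm and grips with 3 to 60 N. Pads are 19 mm wide; open, the fingers measure 130 mm over their backs; the gripper's body (78 mm by 193 mm) begins 47 mm behind the grasp point.
Start: joints at [81.881, 20.546, 0.682, 0, -70.136, -16.507], TCP at [0.281, 0.614, 0.249] pointing down, gripper open.
Joint ranges: [-176.03, 176.03], [-82.01, 121.73], [-58.28, 71.71], [-173.87, 95.51], [-174.79, -0.11], [-173.66, 173.66]. Speed limits (degrees/s): [136.94, 136.94, 172.46, 180, 180, 180].

INTERFACE

Orientations are given as [roll, pitch, yaw] about the fixed x, y, z axes, in that order (R = Rz(yaw) Ry(pitch) Rx(roll)).
In Python, from plant import ctrl gives the robot as it stands.
- The arm moves only by the tool apply_moves, never from a script. Its argument "targets" is a list of rows, each an object with "travel": the shift along the tool's x, y, z in mm, a list of three; "roll": the turn about the tool's z in degrees; "jaw": the finger opening in mm, from 0 to 87.6. In form: [{"travel": [tx, ty, tz], "roll": roll, "jaw": jaw}, ...]. A call has 1 to 10 rows; each row shifts and turns the commanded pose from where the row before left it, along the tool's axes as they then stand; what a row does not reach is not made up. A row lasts 1/10 s, in which the tool goes at most 50 mm and 8.59 degrees, less where a joint would pass 70% of its speed; a pose out of reach is approached as far as the arm can. A call with a gripper value outside its range is refused whole. The fingers move at their own pace and stop on an object; the grip force is fixed at half the most. Time passes only in rows, so rows that do not move let the fingers close. It gives the time, the measured TCP pose, the force, the opening and the grip force at its end, in the units of the state.
- ctrl.get_obs(): the state, without advancing time (a new reading comes with each control period).
- ctrl.snapshot(name): name is "scene" or "top" or "wrist"; returns the picture (400x640x3 uint8, red, green, blue); there is no depth.
- ctrl.calibration(name): a dict with "K" (3x3 intrinsics, pixels), "dist_coeffs" ([k1, k2, p1, p2, k3] as OpenCV has them; the pictures are not rectified), "extrinsics" (4x4, takes a point from camera to world coordinates); the wrist camera has in their place "hand_eye" (4x4, takes a point from camera to tool coordinates, whose origin is the TCP and whose axes are the flange's). Camera axes: x right, y down, z forward; pixel columns grow to the right and rows downward; lengths in m; the calibration is good to about 2 mm. A picture is of the moment at which its call begins: read the wrist's pose just before it. calibration takes no time and is no camera call.
- ctrl.close_job(): hands the job in; it is judged then, once.
The state is a dict: "clock": time; "joint_pos": joint angles; "qvel": joint speeds; "tau": joint torques, N m; "tool_pos": TCP position; "orientation": TCP orientation; "force": force on the tool from outside, world axes, zero at the start; "moment": the same for the moment, N m; "opening": finger opening in m; "gripper_force": force on a finger pad.
Only numpy, scipy, OpenCV 4.12 (cv2) and the standard library are available. Lean on these libraries where they do the work, as an engineer would, in place of code of your own. Each camera call takes 0.05 s, during which the arm holds its last target. There are 200 camera calls.

## Working session

There is one attempt and no reset: what is moved stays moved. The work goes in short steps, Python scripts to look and compute and a tool call to move; the robot and the scene stay as the last step left them, time stands still between calls to the robot, and variables do not carry over. Pictures are saved under pics/ and viewed, at most 10 in all, crops included, and the job is handed in when it is done.

Besides the shell and the picture viewer there is one more tool, called as name(argument=value, ...), one argument or row to a line, values as JSON. apply_moves: Moves the arm, as the interface text tells. Its arguments: {"type":"object","properties":{"targets":{"type":"array","items":{"type":"object","properties":{"travel":{"type":"array","items":{"type":"number"}},"roll":{"type":"number"},"jaw":{"type":"number"}}}}},"required":["targets"]}

```bash
mkdir -p pics; ls; python3 - <<'E'
from plant import ctrl
import cv2,numpy as np
np.set_printoptions(precision=4,suppress=True)
o=ctrl.get_obs();print(o)
for n in("scene","top","wrist"):
    im=ctrl.snapshot(n);cv2.imwrite(f"pics/{n}0.png",im[:,:,::-1])
    print(n,{k:np.array(v) for k,v in ctrl.calibration(n).items()})
a=[cv2.imread(f"pics/{n}0.png") for n in("scene","top")]
E
```

```text
pics
{'clock': 0.0, 'joint_pos': array([ 81.8809,  20.5909,   0.634 ,  -0.0205, -70.1341, -16.5083]), 'qvel': array([ 0.0407, -0.0601,  0.1098, -0.0154, -0.0697, -0.0845]), 'tau': array([  0.003 , -58.272 ,  29.3054,   6.9972,   0.007 ,  -0.0001]), 'tool_pos': array([0.2811, 0.6132, 0.2476]), 'orientation': array([179.9072,  -0.0074, -24.6345]), 'force': array([ 0.2857,  0.0445, -0.7677]), 'moment': array([-0.006 , -0.0348, -0.0483]), 'gripper_force': 0.0, 'opening': 0.08755347931627695}
scene {'K': array([[415.8018,   0.    , 312.0641],
       [  0.    , 415.8018, 205.8751],
       [  0.    ,   0.    ,   1.    ]]), 'dist_coeffs': array([0.0015, 0.    , 0.    , 0.    , 0.    ]), 'extrinsics': array([[-0.8165,  0.4173, -0.399 ,  0.9955],
       [ 0.5773,  0.5817, -0.573 ,  0.5401],
       [-0.007 , -0.6982, -0.7159,  0.7587],
       [ 0.    ,  0.    ,  0.    ,  1.    ]])}
top {'K': array([[411.1   ,   0.    , 327.3108],
       [  0.    , 411.1   , 204.0985],
       [  0.    ,   0.    ,   1.    ]]), 'dist_coeffs': array([-0.0267,  0.    ,  0.    ,  0.    ,  0.    ]), 'extrinsics': array([[-0.0265, -0.9975,  0.065 ,  0.5351],
       [-0.9991,  0.0285,  0.031 , -0.0214],
       [-0.0328, -0.0641, -0.9974,  1.1363],
       [ 0.    ,  0.    ,  0.    ,  1.    ]])}
wrist {'K': array([[282.6335,   0.    , 319.2702],
       [  0.    , 282.6335, 195.7   ],
       [  0.    ,   0.    ,   1.    ]]), 'dist_coeffs': array([-0.0473,  0.    ,  0.    ,  0.    ,  0.    ]), 'hand_eye': array([[ 0.0003, -0.9664, -0.2569,  0.0684],
       [ 1.    ,  0.0007, -0.0013,  0.0005],
       [ 0.0014, -0.2569,  0.9664, -0.1364],
       [ 0.    ,  0.    ,  0.    ,  1.    ]])}
```

View pics/top0.png

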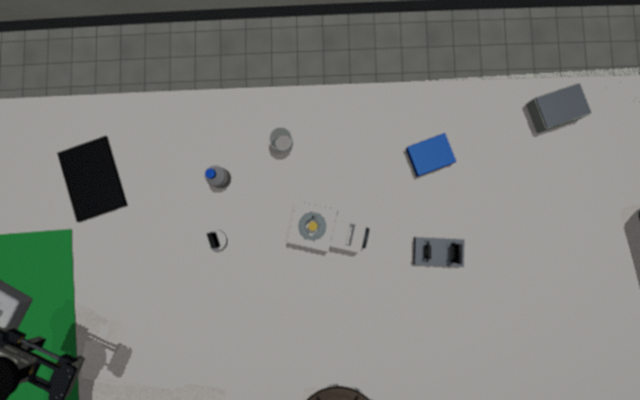

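View pics/scene0.png

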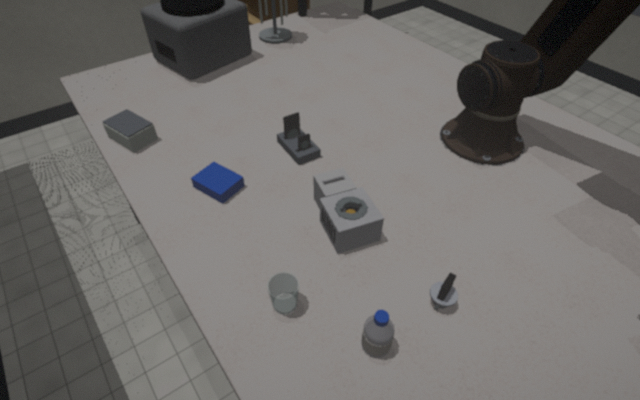

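Top view: the rack is near (438,252), with the filters at (427,252) and (454,253). The house square is near (312,227) with its slot at (350,236), and the lamp is at (214,240). The scene view shows the same layout; the tall filter is at (291,125), in the well farther from the house. Next I'll write the helpers and take rough positions.

```bash
cat > h.py <<'E'
import numpy as np,cv2
from scipy.spatial.transform import Rotation as Ro
from plant import ctrl
np.set_printoptions(precision=4,suppress=True)
def tool(o=None):
    o=o or ctrl.get_obs();T=np.eye(4);T[:3,:3]=Ro.from_euler('xyz',o['orientation'],degrees=True).as_matrix();T[:3,3]=o['tool_pos'];return T
def cam(n,T=None):
    c=ctrl.calibration(n)
    E=np.array(c['extrinsics']) if n!='wrist' else (tool() if T is None else T)@np.array(c['hand_eye'])
    return np.array(c['K']),np.array(c['dist_coeffs']),E
def cast(n,px,z,T=None):
    K,d,E=cam(n,T);p=cv2.undistortPoints(np.array(px,float).reshape(-1,1,2),K,d).reshape(-1,2)
    r=np.c_[p,np.ones(len(p))]@E[:3,:3].T;c=E[:3,3]
    return c+r*((z-c[2])/r[:,2])[:,None]
def proj(n,P,T=None):
    K,d,E=cam(n,T);I=np.linalg.inv(E)
    return cv2.projectPoints(np.array(P,float).reshape(-1,3),cv2.Rodrigues(I[:3,:3])[0],I[:3,3],K,d)[0].reshape(-1,2)
def snap(name,n):
    T=tool();im=ctrl.snapshot(name)[:,:,::-1].copy();cv2.imwrite(f'pics/{n}.png',im);np.save(f'pics/{n}.npy',T);return im,T
def tri(pa,pb,a='top',b='scene'):
    A=[];B=[]
    for n,p in((a,pa),(b,pb)):
        K,d,E=cam(n);q=cv2.undistortPoints(np.array(p,float).reshape(1,1,2),K,d).reshape(2)
        r=E[:3,:3]@np.r_[q,1];r/=np.linalg.norm(r);M=np.eye(3)-np.outer(r,r);A.append(M);B.append(M@E[:3,3])
    return np.linalg.solve(sum(A),sum(B))
E
python3 - <<'E'
from h import *
for nm,px,z in(('house sq',(312,227),.08),('slot',(350,236),.08),('rack',(438,252),.028),('filt top A',(454,245),.098),('lamp',(214,240),.08)):
    print(nm,cast('top',px,z)[0])
print('lamp',tri((213,238),(447,285)),'sock',tri((312,226),(351,209)))
a=cv2.imread('pics/top0.png')[180:280,190:480];b=cv2.imread('pics/scene0.png')[100:320,260:480]
a=cv2.resize(a,None,fx=2.7,fy=2.7,interpolation=cv2.INTER_CUBIC);b=cv2.resize(b,(320,320),interpolation=cv2.INTER_CUBIC)
c=np.zeros((600,800,3),np.uint8);c[:a.shape[0],:a.shape[1]]=a[:, :800];c[275:595,:320]=b
w=cv2.imread('pics/wrist0.png');w=cv2.resize(w,(470,294));c[275:569,325:795]=w
cv2.imwrite('pics/c1.png',c)
E
```

```text
house sq [0.5461 0.0524 0.08  ]
slot [ 0.5205 -0.0444  0.08  ]
rack [ 0.471  -0.2786  0.028 ]
filt top A [ 0.4914 -0.3029  0.098 ]
lamp [0.5191 0.3076 0.08  ]
lamp [0.5228 0.3156 0.068 ] sock [0.5485 0.0528 0.0754]
```

View pics/c1.png

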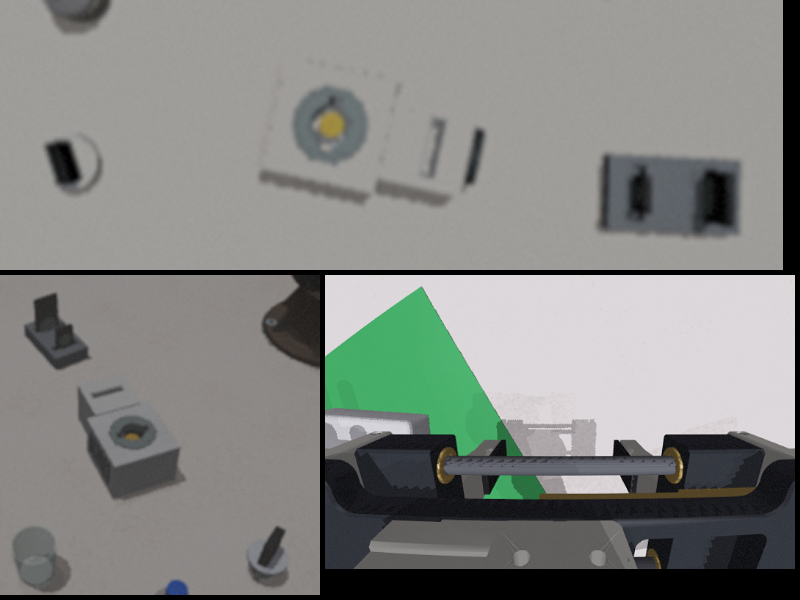

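The top crop shows the slot as a dark line at crop (432,150), the socket at (330,125), the lamp bar at (62,163), and the large filter in the right well at (718,195). The house yaw comes out near -15°. The socket–slot distance is 0.100 m, which fits the snout. I'll move so the wrist camera is over the lamp.

apply_moves(
  targets=[
    {"travel": [40, 24, 0]},
    {"travel": [40, 24, 0]},
    {"travel": [40, 24, 0]},
    {"travel": [40, 24, 0]},
    {"travel": [40, 24, 0]},
    {"travel": [40, 24, 0]},
    {"travel": [40, 24, 0]},
    {"travel": [0, 0, 0]},
    {"travel": [0, 0, 0]},
  ],
)

```text
validation failed for argument at $.ta...
```

```bash
python3 - <<'E'
from h import *
im,T=snap('wrist','w1');print(T)
cv2.imwrite('pics/w1v.png',im)
print(proj('wrist',[[.5228,.3156,.08],[.5485,.0528,.08]],T))
E
```

```text
[[ 0.909  -0.4168 -0.0004  0.2811]
 [-0.4168 -0.909  -0.0012  0.6133]
 [ 0.0001  0.0013 -1.      0.2478]
 [ 0.      0.      0.      1.    ]]
[[ 504.0886 -179.1322]
 [ 614.0326 -154.3376]]
```

View pics/w1v.png

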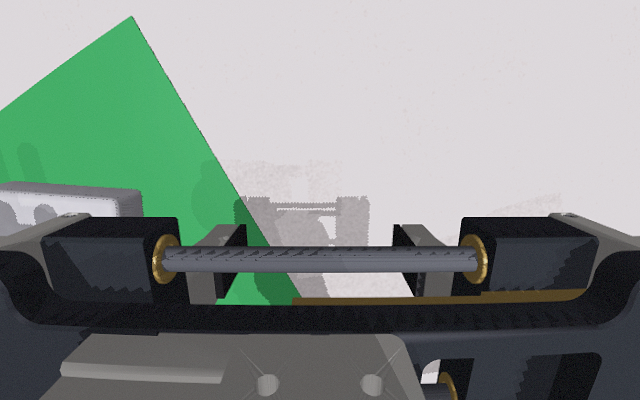

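The move was refused because every row needs all three fields. The picture shows only the start pose, with the fingers at rows 220–300 and a clear view above them. I'll send it again with complete rows.

apply_moves(
  targets=[
    {"travel": [40, 24, 0], "roll": 0, "jaw": 87},
    {"travel": [40, 24, 0], "roll": 0, "jaw": 87},
    {"travel": [40, 24, 0], "roll": 0, "jaw": 87},
    {"travel": [40, 24, 0], "roll": 0, "jaw": 87},
    {"travel": [40, 24, 0], "roll": 0, "jaw": 87},
    {"travel": [40, 24, 0], "roll": 0, "jaw": 87},
    {"travel": [40, 24, 0], "roll": 0, "jaw": 87},
    {"travel": [0, 0, 0], "roll": 0, "jaw": 87},
    {"travel": [0, 0, 0], "roll": 0, "jaw": 87},
  ],
)

```text
clock: 1.1
tool_pos: [0.4664, 0.3431, 0.2486]
orientation: [-180.0, 0.0, -24.8]
force: [0.0, 0.2, 0.3]
opening: 0.0866
gripper_force: 0.0
```

```bash
python3 - <<'E'
from h import *
im,T=snap('wrist','w1')
E
```

apply_moves(
  targets=[
    {"travel": [19, 40, 0], "roll": 0, "jaw": 87},
    {"travel": [19, 40, 0], "roll": 0, "jaw": 87},
    {"travel": [19, 40, 0], "roll": 0, "jaw": 87},
    {"travel": [19, 40, 0], "roll": 0, "jaw": 87},
    {"travel": [19, 40, 0], "roll": 0, "jaw": 87},
    {"travel": [19, 40, 0], "roll": 0, "jaw": 87},
    {"travel": [19, 40, 0], "roll": 0, "jaw": 87},
    {"travel": [0, 0, 0], "roll": 0, "jaw": 87},
    {"travel": [0, 0, 0], "roll": 0, "jaw": 87},
  ],
)

```text
clock: 2.05
tool_pos: [0.4701, 0.0344, 0.2487]
orientation: [-180.0, -0.0, -24.7]
force: [-1.1, -0.4, -1.2]
opening: 0.0869
gripper_force: 0.0
```

```bash
python3 - <<'E'
from h import *
im,T=snap('wrist','w2');a=cv2.imread('pics/w1.png')
c=np.vstack([a[:230],im[:260]]);cv2.imwrite('pics/c2.png',c)
E
```

```text
(no output)
```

View pics/c2.png

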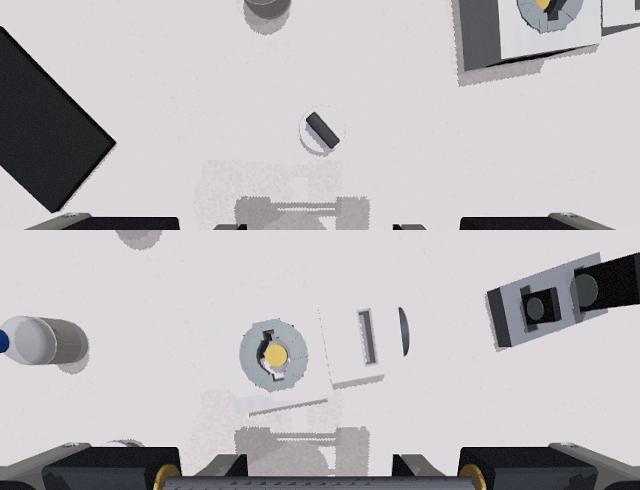

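Composite: in w1 the lamp bar is at (322,130). In w2 the collar is centred near (274,125), the slot near (367,107), the rack near (545,75), and the large filter at (610,50). I'll measure each of these.

```bash
python3 - <<'E'
from h import *
def rects(n,roi,f,z,mn=40):
    im=cv2.imread(f'pics/{n}.png');T=np.load(f'pics/{n}.npy');x0,y0,x1,y1=roi
    m=f(cv2.GaussianBlur(im[y0:y1,x0:x1],(0,0),.6).astype(int)).astype(np.uint8)
    cs,_=cv2.findContours(m,cv2.RETR_EXTERNAL,cv2.CHAIN_APPROX_NONE)
    for c in cs:
        if cv2.contourArea(c)<mn: continue
        P=cast('wrist',c.reshape(-1,2)+[x0,y0],z,T)
        r=cv2.minAreaRect((P[:,:2]*1000).astype(np.float32))
        print(n,'px',c.reshape(-1,2).mean(0)+[x0,y0],'rect mm',np.round(r[0],1),np.round(r[1],1),round(r[2],1),'circ',np.round(cv2.minEnclosingCircle((P[:,:2]*1000).astype(np.float32))[1],1))
g=lambda t:(lambda a:a.max(2)<t)
print('lamp bar');[rects('w1',(295,100,350,160),g(t),.080) for t in(70,110)]
print('slot');[rects('w2',(345,65,390,145),g(t),.080) for t in(120,150,180)]
print('collar');rects('w2',(225,75,325,175),lambda a:(a.max(2)<190)&(a.max(2)>60),.080)
print('rack');
for t in (60,80,110,130,170):print(t);rects('w2',(470,5,640,125),g(t),.028,200)
im=cv2.imread('pics/w2.png');print(im[100,367],im[107,367],im[125,250],im[60,510],im[90,500],im[40,560])
E
```

```text
lamp bar
w1 px [319.1918 132.411 ] rect mm [517.8 318.7] [39.3  6.1] 16.5 circ 19.7
w1 px [322.0541 130.    ] rect mm [518.4 315.7] [40.3 13.2] 17.5 circ 20.7
slot
w2 px [368.3217 105.1043] rect mm [524.  -44.7] [ 9.3 51.8] 75.8 circ 26.0
w2 px [368.1626 106.439 ] rect mm [524. -45.] [10.1 53.2] 75.9 circ 26.7
w2 px [367.6905 106.5476] rect mm [523.8 -45.5] [12.1 54.7] 76.7 circ 27.6
collar
w2 px [310.4828 172.5   ] rect mm [485.8  38. ] [31.1  4.9] 74.9 circ 15.6
w2 px [273.7028 124.7406] rect mm [547.8  52.3] [71.8 72.8] 76.2 circ 38.5
rack
60
w2 px [498.9845  87.7442] rect mm [ 476.9 -209.5] [13.5 69.7] 85.7 circ 35.4
w2 px [539.3521  76.2324] rect mm [ 472.8 -263.1] [44.2 50.4] 86.0 circ 32.1
w2 px [608.7469  53.5934] rect mm [ 462.2 -351.5] [88.6 59.8] 77.8 circ 51.6
80
w2 px [499.0752  88.1955] rect mm [ 476.5 -209.4] [15.4 71.4] 85.9 circ 36.0
w2 px [539.0068  76.2905] rect mm [ 472.8 -262.7] [44.9 52.6] 86.2 circ 33.1
w2 px [609.0972  53.463 ] rect mm [ 462.4 -351.5] [88.7 60.1] 77.8 circ 51.8
110
w2 px [499.0441  87.9412] rect mm [ 476.6 -209.4] [16.4 72.5] 86.0 circ 36.9
w2 px [538.3442  76.6948] rect mm [ 473.3 -261.4] [48.9 54.3] 87.4 circ 33.7
w2 px [605.6511  55.9319] rect mm [ 459.1 -348.8] [96.2 63.3] 81.0 circ 54.9
130
w2 px [499.0652  87.9275] rect mm [ 476.7 -209.5] [17.2 72.5] 85.5 circ 36.9
w2 px [538.4873  76.943 ] rect mm [ 472.4 -261.4] [49.6 55.3] 85.1 circ 34.1
w2 px [605.437   56.0924] rect mm [ 458.8 -348.1] [97.2 64.8] 80.7 circ 56.1
170
w2 px [564.9758  66.2585] rect mm [ 469.3 -298. ] [203.   76.1] 84.5 circ 104.7
[98 94 95] [96 90 92] [177 170 164] [158 146 144] [61 51 49] [157 145 141]
```

House: slot (524,-45) and socket (547.8,52.3), 100.2 mm apart, yaw about -14°. Lamp: (518.4,315.7), yaw 17.5°. All the sizes match. Next I'll look at the rack from above.

apply_moves(
  targets=[
    {"travel": [0, 0, 0], "roll": -7, "jaw": 87},
    {"travel": [0, 0, 0], "roll": -7, "jaw": 87},
    {"travel": [0, 0, 0], "roll": -7, "jaw": 87},
    {"travel": [-6, 49, 0], "roll": 0, "jaw": 87},
    {"travel": [-6, 49, 0], "roll": 0, "jaw": 87},
    {"travel": [-6, 49, 0], "roll": 0, "jaw": 87},
    {"travel": [-6, 49, 0], "roll": 0, "jaw": 87},
    {"travel": [-6, 49, 0], "roll": 0, "jaw": 87},
    {"travel": [-6, 49, 0], "roll": 0, "jaw": 87},
    {"travel": [-6, 49, 0], "roll": 0, "jaw": 87},
  ],
)

```text
clock: 3.1
tool_pos: [0.4073, -0.3059, 0.2487]
orientation: [180.0, -0.0, -3.4]
force: [1.0, 0.3, 0.6]
opening: 0.0871
gripper_force: 0.0
```

apply_moves(
  targets=[
    {"travel": [0, 0, 0], "roll": 0, "jaw": 87},
    {"travel": [0, 0, 0], "roll": 0, "jaw": 87},
  ],
)

```text
clock: 3.3
tool_pos: [0.4069, -0.3054, 0.2479]
orientation: [-180.0, 0.1, -3.7]
force: [0.4, 0.3, 0.1]
opening: 0.0867
gripper_force: 0.0
```

```bash
python3 - <<'E'
from h import *
im,T=snap('wrist','w3');print(proj('wrist',[[.4685,-.3135,.098]],T))
c=im[:230,200:460];cv2.imwrite('pics/c3.png',cv2.resize(c,None,fx=2.5,fy=2.5,interpolation=cv2.INTER_CUBIC))
E
```

```text
[[323.6709 127.3011]]
```

View pics/c3.png

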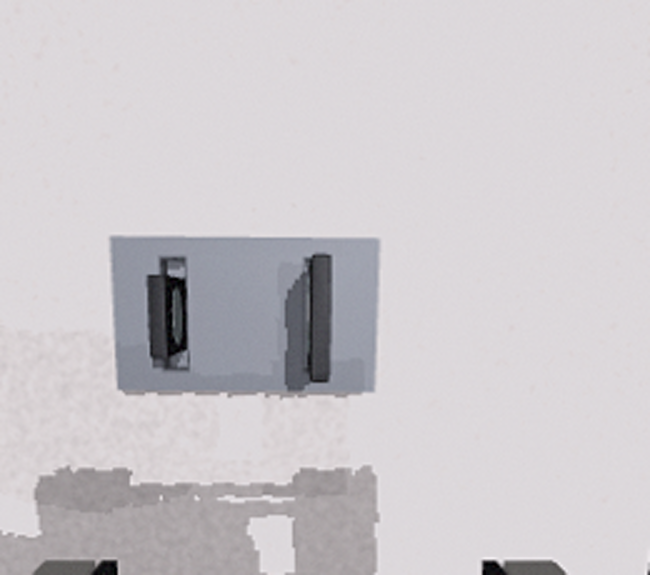

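Crop: the large filter's top face runs from (310,254) to (331,382), centred at full-image (328,127). It is clear of the small filter, which is at crop (160,318).

```bash
python3 - <<'E'
from h import *
im=cv2.imread('pics/w3.png');T=np.load('pics/w3.npy')
print(im[127,316:338].max(1)); print(im[96:158,328].max(1))
for t in(75,90):
    m=(im[95:160,322:340].max(2)<t).astype(np.uint8)
    c=max(cv2.findContours(m,0,1)[0],key=len);P=cast('wrist',c.reshape(-1,2)+[322,95],.098,T)*1000
    print(t,cv2.minAreaRect(P[:,:2].astype(np.float32)))
g=cast('wrist',[[324.3,101.6],[332.4,101.6],[324.3,152.8],[332.4,152.8]],.098,T);print(g,g.mean(0))
print(cast('wrist',[[244,95],[351.5,95],[247.5,155.5],[350.5,155.5]],.028,T))
c=g.mean(0)+0; d=T[:3,:3].T@(c-T[:3,3]);print('to grasp in tool mm',d*1000)
E
```

```text
[101 100 102 103 101  90 113 119  24  78  76  78  80  80  80  86 129 176
 171 170 171 172]
[174 172 174 174 172 128  62  82  84  82  84  84  83  82  80  82  83  81
  79  82  81  82  83  81  85  83  78  81  80  84  81  80  84  82  81  84
  79  80  81  79  78  80  79  79  74  74  74  76  78  72  72  72  74  71
  60  63  30 146 155 155 151 151]
75 ((468.1706848144531, -316.1575622558594), (8.12900161743164, 48.339534759521484), 85.6930923461914)
90 ((468.1445617675781, -316.2043762207031), (9.039006233215332, 48.30949401855469), 86.88816833496094)
[[ 0.4927 -0.3156  0.098 ]
 [ 0.4923 -0.3234  0.098 ]
 [ 0.4434 -0.3126  0.098 ]
 [ 0.4429 -0.3208  0.098 ]] [ 0.4678 -0.3181  0.098 ]
[[ 0.5112 -0.2211  0.028 ]
 [ 0.5026 -0.3499  0.028 ]
 [ 0.4386 -0.2163  0.028 ]
 [ 0.4302 -0.3459  0.028 ]]
to grasp in tool mm [ 61.7826   8.8332 149.8741]
```

The filter is at (0.4678,-0.3181), and the rack model predicts (0.4683,-0.3182). I'll close the jaw to 40 mm to clear the small filter and descend.

apply_moves(
  targets=[
    {"travel": [31, 4.4, 0], "roll": 0, "jaw": 40},
    {"travel": [31, 4.4, 0], "roll": 0, "jaw": 40},
    {"travel": [0, 0, 30], "roll": 0, "jaw": 40},
    {"travel": [0, 0, 40], "roll": 0, "jaw": 40},
    {"travel": [0, 0, 20], "roll": 0, "jaw": 40},
    {"travel": [0, 0, 0], "roll": 0, "jaw": 40},
    {"travel": [0, 0, 0], "roll": 0, "jaw": 40},
  ],
)

```text
clock: 4.05
tool_pos: [0.469, -0.3168, 0.1593]
orientation: [180.0, -0.0, -3.5]
force: [-0.3, 0.5, 0.6]
opening: 0.0411
gripper_force: 0.0
```

apply_moves(
  targets=[
    {"travel": [0, 0, 30], "roll": 0, "jaw": 40},
    {"travel": [0, 0, 28], "roll": 0, "jaw": 40},
    {"travel": [0, 0, 10], "roll": 0, "jaw": 40},
    {"travel": [0, 0, 0], "roll": 0, "jaw": 40},
    {"travel": [0, 0, 0], "roll": 0, "jaw": 40},
    {"travel": [0, 0, 0], "roll": 0, "jaw": 40},
  ],
)

```text
clock: 4.65
tool_pos: [0.469, -0.3184, 0.0923]
orientation: [180.0, -0.2, -3.6]
force: [-0.1, -0.4, 0.3]
opening: 0.0398
gripper_force: 0.0
```

apply_moves(
  targets=[
    {"travel": [0, 0, 0], "roll": 0, "jaw": 4},
    {"travel": [0, 0, 0], "roll": 0, "jaw": 4},
    {"travel": [0, 0, 0], "roll": 0, "jaw": 4},
    {"travel": [0, 0, 0], "roll": 0, "jaw": 4},
    {"travel": [0, 0, 0], "roll": 0, "jaw": 4},
    {"travel": [0, 0, 0], "roll": 0, "jaw": 4},
    {"travel": [0, 0, 0], "roll": 0, "jaw": 4},
  ],
)

```text
clock: 5.35
tool_pos: [0.4677, -0.3182, 0.0906]
orientation: [180.0, 0.0, -3.6]
force: [-0.2, -1.1, 1.0]
opening: 0.0078
gripper_force: 30.0
```

apply_moves(
  targets=[
    {"travel": [0, 0, -15], "roll": 0, "jaw": 4},
    {"travel": [0, 0, -30], "roll": 0, "jaw": 4},
    {"travel": [0, 0, -45], "roll": 0, "jaw": 4},
    {"travel": [0, 0, -40], "roll": 5.2, "jaw": 4},
    {"travel": [0, 0, 0], "roll": 5.2, "jaw": 4},
  ],
)

```text
clock: 5.85
tool_pos: [0.4704, -0.3195, 0.2268]
orientation: [179.9, -0.6, -14.2]
force: [0.9, -0.3, -0.7]
opening: 0.0078
gripper_force: 30.0
```

apply_moves(
  targets=[
    {"travel": [-1, -20, 0], "roll": 0, "jaw": 4},
    {"travel": [-2, -40, 0], "roll": 0, "jaw": 4},
    {"travel": [-2, -45, 0], "roll": 0, "jaw": 4},
    {"travel": [-2, -45, 0], "roll": 0, "jaw": 4},
    {"travel": [-2, -45, 0], "roll": 0, "jaw": 4},
    {"travel": [-2, -45, 0], "roll": 0, "jaw": 4},
    {"travel": [-1, -39, 0], "roll": 0, "jaw": 4},
    {"travel": [0, 0, 0], "roll": 0, "jaw": 4},
    {"travel": [0, 0, 0], "roll": 0, "jaw": 4},
    {"travel": [0, 0, 0], "roll": 0, "jaw": 4},
  ],
)

```text
clock: 6.85
tool_pos: [0.5234, -0.045, 0.2203]
orientation: [180.0, 0.0, -14.0]
force: [0.8, -0.4, 0.1]
opening: 0.0077
gripper_force: 30.0
```

```bash
python3 - <<'E'
from h import *
im,T=snap('wrist','w4');sc,_=snap('scene','s4');print(T[:3,3],ctrl.get_obs()['orientation'])
a=im[20:300,140:500];b=sc[120:270,270:420]
c=np.zeros((600,800,3),np.uint8);a=cv2.resize(a,(480,373));c[:373,:480]=a;b=cv2.resize(b,(315,315),interpolation=2);c[:315,485:]=b;cv2.imwrite('pics/c4.png',c[:375])
E
```

```text
[ 0.5234 -0.045   0.2203] [179.9918   0.0168 -14.1052]
```

View pics/c4.png

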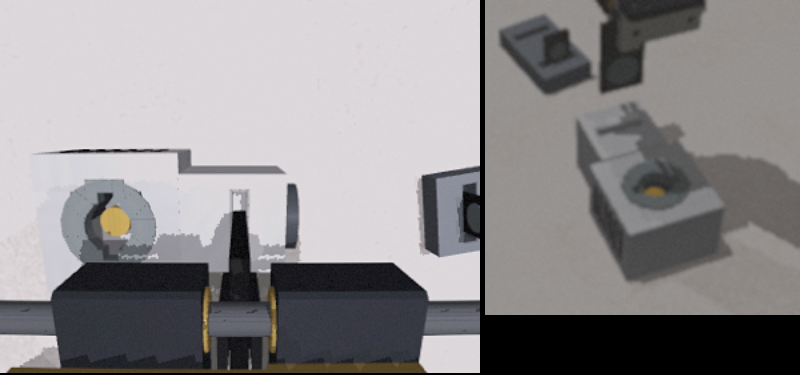

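The wrist crop shows the slot mouth at crop x 231–248 with the filter's lower far end centred at (239,212), so the two are lined up across the slot. I'll check that numerically.

```bash
python3 - <<'E'
from h import *
im=cv2.imread('pics/w4.png').max(2);T=np.load('pics/w4.npy');I=np.linalg.inv(T)
for r in(163,166,169,173,177,178,179,180,182):print(r,im[r,308:332])
print(im[155:190,319],im[155:190,314])
zb=T[2,3]-.0826
tl=lambda px,z:(cast('wrist',[px],z,T)@I[:3,:3].T+I[:3,3])[0,:2]*1000
for px,z in(((319.3,160),.08),((319,179.5),zb),((319,185),zb)):print(px,tl(px,z))
print('pred slot far end', proj('wrist',[[.524,-.045,.08],[.524+.027*.97,-.045-.027*.242,.08]],T), 'filter far bottom pred',proj('wrist',[(T@[.025,0,.0826,1])[:3]],T))
E
```

```text
163 [220 219 219 217 194 178 165 183 182 187 184 173 177 185 184 180 167 168
 189 208 222 221 220 219]
166 [219 218 219 216 199 184 153 219 213 153 174 218 209 159 164 161 143 154
 191 208 220 220 221 220]
169 [219 220 220 217 199 184 159 223 219 220 220 223 217 160 164 162 150 170
 189 207 221 221 220 220]
173 [219 219 220 217 200 183 159 223 221 220 221 222 207 161 165 161 150 159
 165 210 220 219 221 221]
177 [220 219 219 216 200 184 163 230 201 200 201 197 163 144 143 148 153 172
 194 215 221 219 220 218]
178 [219 219 221 218 203 189 129 129 100 100 106  98  65  67  62  64 111 178
 195 216 221 219 219 218]
179 [221 224 224 216 154 147  89   2   4   7  10   8  14  10  12   4  93 174
 193 215 219 219 219 219]
180 [174 178 178 170 140 132  79  13  17  19  19  20  19  21  18   8  90 174
 201 217 221 220 219 219]
182 [158 162 161 160 143 131  61  18  21  14  15  12  27  21  19  12  70 137
 177 218 221 220 221 220]
[220 219 220 218 220 222 218 167 173 166 158 218 223 222 223 215 212 213
 222 223 223 228 197  98   8  20  21  12  18  19   6  19  18  23  24] [220 220 221 220 219 220 216 198 165 132 127 153 159 159 159 157 156 157
 159 157 157 159 163 129  89  79  79  61  57  45  36  45  22   9  16]
(319.3, 160) [31.0495  0.0183]
(319, 179.5) [23.3898 -0.1415]
(319, 185) [18.9393 -0.1412]
pred slot far end [[319.0752 190.0715]
 [319.0647 163.4172]] filter far bottom pred [[319.1797 177.4933]]
```

The offsets are below 1 mm: about +1 mm along the slot and +0.4 mm across it. Going down in stages.

apply_moves(
  targets=[
    {"travel": [1, 0.4, 20], "roll": 0, "jaw": 4},
    {"travel": [0, 0, 20], "roll": 0, "jaw": 4},
    {"travel": [0, 0, 10], "roll": 0, "jaw": 4},
    {"travel": [0, 0, 8], "roll": 0, "jaw": 4},
    {"travel": [0, 0, 5], "roll": 0, "jaw": 4},
    {"travel": [0, 0, 5], "roll": 0, "jaw": 4},
    {"travel": [0, 0, 0], "roll": 0, "jaw": 4},
  ],
)

```text
clock: 7.65
tool_pos: [0.5245, -0.0452, 0.1523]
orientation: [180.0, 0.0, -14.0]
force: [-0.1, 0.4, -0.3]
opening: 0.0079
gripper_force: 30.0
```

apply_moves(
  targets=[
    {"travel": [0, 0, 6], "roll": 0, "jaw": 4},
    {"travel": [0, 0, 8], "roll": 0, "jaw": 4},
    {"travel": [0, 0, 6], "roll": 0, "jaw": 4},
    {"travel": [0, 0, 4], "roll": 0, "jaw": 4},
    {"travel": [0, 0, 0], "roll": 0, "jaw": 4},
  ],
)

```text
clock: 8.15
tool_pos: [0.5242, -0.0452, 0.1278]
orientation: [180.0, 0.1, -14.0]
force: [0.3, -0.2, -1.0]
opening: 0.0076
gripper_force: 30.0
```

apply_moves(
  targets=[
    {"travel": [0, 0, 2], "roll": 0, "jaw": 4},
    {"travel": [0, 0, 1.5], "roll": 0, "jaw": 4},
    {"travel": [0, 0, 1], "roll": 0, "jaw": 4},
    {"travel": [0, 0, 1], "roll": 0, "jaw": 4},
    {"travel": [0, 0, 0], "roll": 0, "jaw": 4},
    {"travel": [0, 0, 0], "roll": 0, "jaw": 4},
  ],
)

```text
clock: 8.75
tool_pos: [0.5246, -0.0452, 0.1231]
orientation: [-180.0, -0.0, -14.0]
force: [0.6, -0.1, -1.4]
opening: 0.0079
gripper_force: 30.0
```

apply_moves(
  targets=[
    {"travel": [0, 0, 1], "roll": 0, "jaw": 4},
    {"travel": [0, 0, 0], "roll": 0, "jaw": 4},
    {"travel": [0, 0, 1], "roll": 0, "jaw": 4},
    {"travel": [0, 0, 0], "roll": 0, "jaw": 4},
    {"travel": [0, 0, 0], "roll": 0, "jaw": 4},
  ],
)

```text
clock: 9.25
tool_pos: [0.5249, -0.0452, 0.1225]
orientation: [-180.0, -0.1, -14.0]
force: [-5.3, 1.1, 13.2]
opening: 0.0081
gripper_force: 30.0
```

Contact at the predicted height (0.1225 against 0.1226 expected), so the filter is home. I'll release it and retreat.

apply_moves(
  targets=[
    {"travel": [0, 0, -1], "roll": 0, "jaw": 30},
    {"travel": [0, 0, 0], "roll": 0, "jaw": 30},
    {"travel": [0, 0, 0], "roll": 0, "jaw": 30},
    {"travel": [0, 0, 0], "roll": 0, "jaw": 30},
    {"travel": [0, 0, -20], "roll": 0, "jaw": 30},
    {"travel": [0, 0, -30], "roll": 0, "jaw": 30},
    {"travel": [0, 0, -40], "roll": 0, "jaw": 60},
    {"travel": [0, 0, -20], "roll": -8, "jaw": 60},
    {"travel": [0, 0, 0], "roll": -8, "jaw": 60},
  ],
)

```text
clock: 10.15
tool_pos: [0.5264, -0.045, 0.2356]
orientation: [-180.0, -0.3, 2.3]
force: [-0.5, -1.1, -1.0]
opening: 0.0484
gripper_force: 0.0
```

```bash
python3 - <<'E'
from h import *
im,T=snap('wrist','w5');sc,_=snap('scene','s5');o=ctrl.get_obs();print(o['tool_pos'],o['orientation'],o['opening'])
P=np.array([[.5245,-.0452,.130],[.5245,-.0452,.08]]);print(proj('scene',P),proj('wrist',P,T))
b=sc[130:270,280:420];a=im[60:320,140:500]
c=np.zeros((400,800,3),np.uint8);c[:400,:400]=cv2.resize(b,(400,400),interpolation=2);c[:289,400:]=cv2.resize(a,(400,289));cv2.imwrite('pics/c5.png',c)
E
```

```text
[ 0.5247 -0.0451  0.2326] [-179.9717   -0.0687    2.0873] 0.05606103814595961
[[333.8613 163.979 ]
 [333.2322 179.8497]] [[319.6142 202.8334]
 [319.6466 189.8973]]
```

View pics/c5.png

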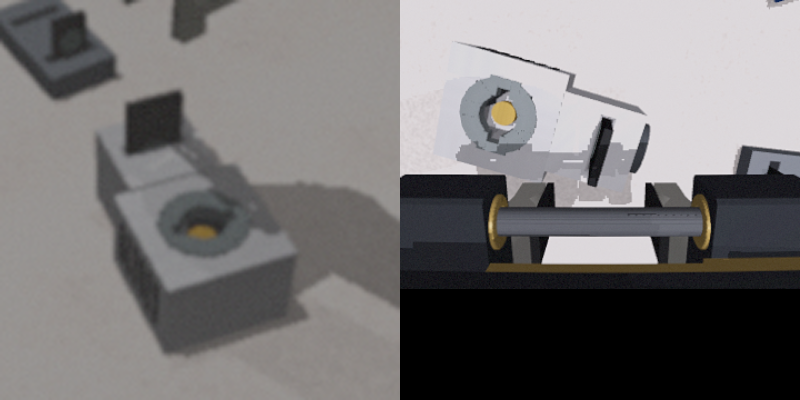

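The filter now stands in the slot at left panel (153,122), with only its upper part showing, and the jaws are clear of it. On to the lamp.

apply_moves(
  targets=[
    {"travel": [0, 0, 0], "roll": -7.7, "jaw": 60},
    {"travel": [0, 0, 0], "roll": -7.7, "jaw": 60},
    {"travel": [12.8, -43.3, 0], "roll": 0, "jaw": 60},
    {"travel": [12.8, -43.3, 0], "roll": 0, "jaw": 60},
    {"travel": [12.8, -43.3, 0], "roll": 0, "jaw": 60},
    {"travel": [12.8, -43.3, 0], "roll": 0, "jaw": 60},
    {"travel": [12.8, -43.3, 0], "roll": 0, "jaw": 60},
    {"travel": [12.8, -43.3, 0], "roll": 0, "jaw": 60},
    {"travel": [12.8, -43.3, 0], "roll": 0, "jaw": 60},
    {"travel": [12.8, -43.3, 0], "roll": 0, "jaw": 60},
  ],
)

```text
clock: 11.25
tool_pos: [0.5182, 0.3176, 0.231]
orientation: [180.0, 0.1, 17.1]
force: [1.1, 0.1, 0.6]
opening: 0.0602
gripper_force: 0.0
```

apply_moves(
  targets=[
    {"travel": [0, 0, 20], "roll": 0, "jaw": 60},
    {"travel": [0, 0, 40], "roll": 0, "jaw": 60},
    {"travel": [0, 0, 20], "roll": 0, "jaw": 60},
    {"travel": [0, 0, 0], "roll": 0, "jaw": 60},
    {"travel": [0, 0, 0], "roll": 0, "jaw": 60},
  ],
)

```text
clock: 11.75
tool_pos: [0.519, 0.3159, 0.1518]
orientation: [179.9, 0.1, 17.3]
force: [0.2, 1.4, 0.3]
opening: 0.0602
gripper_force: 0.0
```

apply_moves(
  targets=[
    {"travel": [0, 0, 35], "roll": 0, "jaw": 60},
    {"travel": [0, 0, 35], "roll": 0, "jaw": 50},
    {"travel": [0, 0, 13], "roll": 0, "jaw": 40},
    {"travel": [0, 0, 4], "roll": 0, "jaw": 30},
    {"travel": [0, 0, 0], "roll": 0, "jaw": 25},
    {"travel": [0, 0, 0], "roll": 0, "jaw": 20},
    {"travel": [0, 0, 0], "roll": 0, "jaw": 20},
  ],
)

```text
clock: 12.45
tool_pos: [0.5196, 0.3167, 0.0667]
orientation: [-179.9, -0.1, 17.4]
force: [-0.4, 0.1, -0.2]
opening: 0.0213
gripper_force: 0.0
```

apply_moves(
  targets=[
    {"travel": [0, 0, 0], "roll": 0, "jaw": 8},
    {"travel": [0, 0, 0], "roll": 0, "jaw": 8},
    {"travel": [0, 0, 0], "roll": 0, "jaw": 8},
    {"travel": [0, 0, 0], "roll": 0, "jaw": 8},
    {"travel": [0, 0, 0], "roll": 0, "jaw": 8},
    {"travel": [0, 0, 0], "roll": 0, "jaw": 8},
  ],
)

```text
clock: 13.05
tool_pos: [0.5192, 0.3164, 0.0659]
orientation: [-180.0, -0.1, 17.4]
force: [-1.7, -0.2, 5.8]
opening: 0.0138
gripper_force: 30.0
```

Gripped: opening 13.8 mm against the 14 mm bar. I'll lift and turn to -14°, and use pictures w2 and w5 to refine the socket centre.

apply_moves(
  targets=[
    {"travel": [0, 0, -15], "roll": 0, "jaw": 8},
    {"travel": [0, 0, -35], "roll": 0, "jaw": 8},
    {"travel": [0, 0, -45], "roll": 0, "jaw": 8},
    {"travel": [0, 0, -35], "roll": 7.8, "jaw": 8},
    {"travel": [0, 0, 0], "roll": 7.8, "jaw": 8},
    {"travel": [0, 0, 0], "roll": 7.9, "jaw": 8},
    {"travel": [0, 0, 0], "roll": 7.9, "jaw": 8},
    {"travel": [0, 0, 0], "roll": 0, "jaw": 8},
  ],
)

```text
clock: 13.85
tool_pos: [0.5185, 0.3158, 0.1947]
orientation: [180.0, 0.0, -14.2]
force: [0.2, 1.0, -1.7]
opening: 0.0139
gripper_force: 30.0
```

```bash
python3 - <<'E'
from h import *
for n,c0 in(('w2',(274,125)),('w5',(140+(500-400)*.9,60+113*.9))):
    im=cv2.imread(f'pics/{n}.png').astype(int);T=np.load(f'pics/{n}.npy')
    x0,y0=int(c0[0])-48,int(c0[1])-48;s=im[y0:y0+96,x0:x0+96]
    m=((s.max(2)<192)&(s.max(2)>100)&(s[:,:,0]-s[:,:,2]>6)).astype(np.uint8)
    m=cv2.morphologyEx(m,cv2.MORPH_OPEN,np.ones((3,3),np.uint8))
    c=max(cv2.findContours(m,0,cv2.CHAIN_APPROX_NONE)[0],key=cv2.contourArea)
    P=cast('wrist',cv2.convexHull(c).reshape(-1,2)+[x0,y0],.08,T)[:,:2]*1000
    for _ in range(3):
        A=np.c_[2*P,np.ones(len(P))];q=np.linalg.lstsq(A,(P**2).sum(1),rcond=None)[0]
        r=np.sqrt(q[2]+q[0]**2+q[1]**2);e=np.linalg.norm(P-q[:2],axis=1)-r;P=P[abs(e)<max(1,1.5*e.std())]
    print(n,'collar',q[:2],'r',r,'rms',e.std(),len(P))
    y=((s[:,:,1]-s[:,:,0]>60)).astype(np.uint8);mm=cv2.moments(y,True);print('yellow px',mm['m10']/mm['m00']+x0,mm['m01']/mm['m00']+y0,mm['m00'])
    print('pred bore axis at z=.062',cast('wrist',[[mm['m10']/mm['m00']+x0,mm['m01']/mm['m00']+y0]],.062,T))
im,T=snap('wrist','w6');o=ctrl.get_obs();print(o['tool_pos'],o['orientation'],o['force'])
E
```

```text
w2 collar [548.0265  52.2156] r 36.247123666474074 rms 0.31218158702056514 26
yellow px 275.85915492957747 125.10985915492958 355.0
pred bore axis at z=.062 [[0.5484 0.0518 0.062 ]]
w5 collar [548.2938  51.641 ] r 36.560497031745115 rms 0.3154809509759423 27
yellow px 233.0 161.61470588235295 340.0
pred bore axis at z=.062 [[0.5484 0.0516 0.062 ]]
[0.5186 0.3158 0.1947] [179.9684   0.0311 -13.8645] [-0.439  -0.4473 -2.1366]
```

```bash
python3 - <<'E'
from h import *
im=cv2.imread('pics/w6.png');T=np.load('pics/w6.npy')
dz=.0079
f=lambda x,z:proj('wrist',[(T@[x,0,z,1])[:3]],T)[0]
for x in(.026,.027,.028,.029):print(x,'top edge',f(x,dz+.022),'bottom edge',f(x,dz+.028),'bar top far',f(x-.007,dz-.022))
r=int(f(.028,dz+.022)[1]);print(r);print(np.c_[np.arange(r-20,r+30),im[r-20:r+30,319],im[r-20:r+30,300]])
E
```

```text
0.026 top edge [319.0361 192.7476] bottom edge [319.0571 190.3901] bar top far [318.8265 230.8138]
0.027 top edge [319.0363 191.1487] bottom edge [319.0573 188.8402] bar top far [318.8262 228.7952]
0.028 top edge [319.0365 189.545 ] bottom edge [319.0575 187.2858] bar top far [318.826  226.7681]
0.029 top edge [319.0367 187.9365] bottom edge [319.0577 185.727 ] bar top far [318.8258 224.7326]
189
[[169 215 212 219 213 211 218]
 [170 219 216 221 214 212 218]
 [171 218 216 220 213 211 217]
 [172 219 215 221 214 212 218]
 [173 218 215 220 213 211 217]
 [174 218 216 220 214 211 218]
 [175 219 216 220 215 211 218]
 [176 219 216 220 216 214 221]
 [177 219 216 221 217 216 221]
 [178 218 216 219 215 214 219]
 [179 218 216 221 216 213 221]
 [180 219 216 220 217 214 220]
 [181 219 216 220 211 208 216]
 [182 220 217 221 204 203 210]
 [183 220 216 221 204 202 209]
 [184 221 218 223 211 208 213]
 [185 223 220 224 215 212 218]
 [186 185 180 184 215 214 220]
 [187 112 106 107 215 214 220]
 [188 162 156 152 222 219 224]
 [189 195 189 182 174 172 178]
 [190 132 122 121 149 147 154]
 [191  98  91  91 150 148 154]
 [192 204 200 204 153 152 158]
 [193 221 215 214 157 155 161]
 [194 219 215 214 151 149 155]
 [195 219 214 214 115 107 109]
 [196 219 211 210 140 128 128]
 [197 218 206 206 216 207 206]
 [198 218 208 208 223 213 213]
 [199 219 211 209 219 208 207]
 [200 219 207 206 219 207 206]
 [201 219 206 205 218 206 205]
 [202 223 210 210 218 206 205]
 [203 200 190 189 219 210 209]
 [204 102  99  97 220 212 210]
 [205  14   6   7 219 211 210]
 [206  16  11  15 217 209 208]
 [207  17   8  14 219 211 210]
 [208  29  26  30 218 211 210]
 [209  15   7   2 220 211 211]
 [210   2  12   7 219 210 208]
 [211  23  20  23 219 207 206]
 [212   9  11  15 219 207 206]
 [213  19   7  18 219 209 208]
 [214  23  16  18 219 209 207]
 [215  17  16  19 214 203 202]
 [216  23  19  20 168 155 155]
 [217  17   9  16 158 146 144]
 [218  19  11   6 156 147 145]]
```

The lamp sits about 1.3 mm toward tool -x (two estimates: 1.0 and 1.6), and the socket is at (0.5482,0.0520). I'll move over the socket with that correction.

apply_moves(
  targets=[
    {"travel": [8, 21, 0], "roll": 0, "jaw": 8},
    {"travel": [15, 41, 0], "roll": 0, "jaw": 8},
    {"travel": [18, 46, 0], "roll": 0, "jaw": 8},
    {"travel": [18, 46, 0], "roll": 0, "jaw": 8},
    {"travel": [18, 46, 0], "roll": 0, "jaw": 8},
    {"travel": [12, 34, 0], "roll": 0, "jaw": 8},
    {"travel": [5, 15, 0], "roll": 0, "jaw": 8},
    {"travel": [0, 0, 0], "roll": 0, "jaw": 8},
    {"travel": [0, 0, 0], "roll": 0, "jaw": 8},
    {"travel": [0, 0, 0], "roll": 0, "jaw": 8},
  ],
)

```text
clock: 14.9
tool_pos: [0.5498, 0.0525, 0.195]
orientation: [-180.0, -0.0, -13.9]
force: [0.0, 0.7, -1.2]
opening: 0.0138
gripper_force: 30.0
```

```bash
python3 - <<'E'
from h import *
im,T=snap('wrist','w7');Q=[tool() for _ in range(3)];o=ctrl.get_obs();print(T[:3,3],o['orientation'],o['force'])
I=np.linalg.inv(T)
print('socket in tool',(I@[.5482,.0520,.08,1])*1000, 'pred collar px',proj('wrist',[[.5482+.036*.97,.052-.036*.242,.08]],T))
a=im[100:260,220:420];cv2.imwrite('pics/c7.png',cv2.resize(a,(700,560),interpolation=2))
E
```

```text
[0.5498 0.0525 0.195 ] [-179.9959    0.003   -13.9125] [ 1.141   0.4364 -2.1582]
socket in tool [  -1.4023    0.8756  115.031  1000.    ] pred collar px [[320.2885 159.8499]]
```

View pics/c7.png

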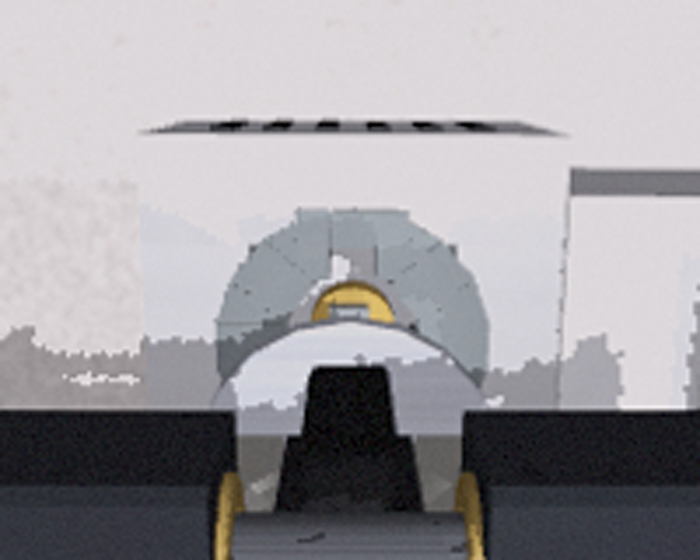

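The crop shows the flange and lug centred at x≈348, and the collar and notch at x≈353. That calls for about +1 mm in tool y and +0.3 mm in x. Descending carefully.

apply_moves(
  targets=[
    {"travel": [0.3, 1, 15], "roll": 0, "jaw": 8},
    {"travel": [0, 0, 20], "roll": 0, "jaw": 8},
    {"travel": [0, 0, 8], "roll": 0, "jaw": 8},
    {"travel": [0, 0, 3], "roll": 0, "jaw": 8},
    {"travel": [0, 0, 3], "roll": 0, "jaw": 8},
    {"travel": [0, 0, 3], "roll": 0, "jaw": 8},
    {"travel": [0, 0, 0], "roll": 0, "jaw": 8},
    {"travel": [0, 0, 0], "roll": 0, "jaw": 8},
  ],
)

```text
clock: 15.75
tool_pos: [0.55, 0.0507, 0.1435]
orientation: [-180.0, -0.0, -14.0]
force: [0.2, -0.4, -0.8]
opening: 0.0136
gripper_force: 30.0
```

apply_moves(
  targets=[
    {"travel": [0, 0, 2], "roll": 0, "jaw": 8},
    {"travel": [0, 0, 2], "roll": 0, "jaw": 8},
    {"travel": [0, 0, 2], "roll": 0, "jaw": 8},
    {"travel": [0, 0, 0], "roll": 0, "jaw": 8},
  ],
)

```text
clock: 16.15
tool_pos: [0.5495, 0.0505, 0.1367]
orientation: [180.0, 0.0, -14.0]
force: [-0.1, -0.4, -1.7]
opening: 0.0138
gripper_force: 30.0
```

apply_moves(
  targets=[
    {"travel": [0, 0, 3], "roll": 0, "jaw": 8},
    {"travel": [0, 0, 3], "roll": 0, "jaw": 8},
    {"travel": [0, 0, 3], "roll": 0, "jaw": 8},
    {"travel": [0, 0, 3], "roll": 0, "jaw": 8},
    {"travel": [0, 0, 0], "roll": 0, "jaw": 8},
    {"travel": [0, 0, 0], "roll": 0, "jaw": 8},
  ],
)

```text
clock: 16.75
tool_pos: [0.5498, 0.0506, 0.1254]
orientation: [180.0, -0.0, -14.0]
force: [-2.4, 0.4, 4.3]
opening: 0.0136
gripper_force: 30.0
```

apply_moves(
  targets=[
    {"travel": [0, 0, 2], "roll": 0, "jaw": 8},
    {"travel": [0, 0, 2], "roll": 0, "jaw": 8},
    {"travel": [0, 0, 2], "roll": 0, "jaw": 8},
    {"travel": [0, 0, 2], "roll": 0, "jaw": 8},
    {"travel": [0, 0, 1], "roll": 0, "jaw": 8},
    {"travel": [0, 0, 0], "roll": 0, "jaw": 8},
  ],
)

```text
clock: 17.35
tool_pos: [0.5498, 0.0506, 0.1168]
orientation: [-180.0, -0.0, -14.0]
force: [-3.4, 0.2, 9.7]
opening: 0.0139
gripper_force: 30.0
```

apply_moves(
  targets=[
    {"travel": [0, 0, 1], "roll": 0, "jaw": 8},
    {"travel": [0, 0, 0], "roll": 0, "jaw": 8},
    {"travel": [0, 0, 0.7], "roll": 0, "jaw": 8},
    {"travel": [0, 0, 0], "roll": 0, "jaw": 8},
    {"travel": [0, 0, 0], "roll": 0, "jaw": 8},
  ],
)

```text
clock: 17.85
tool_pos: [0.5499, 0.0506, 0.1159]
orientation: [-180.0, -0.0, -14.0]
force: [-5.4, -0.1, 15.5]
opening: 0.0138
gripper_force: 30.0
```

Flush at the predicted TCP height, and the force is 15.5 N. Now I'll twist clockwise about the lamp axis, which lies about 1.3 mm behind the TCP.

apply_moves(
  targets=[
    {"travel": [0, 0.09, 0], "roll": 4, "jaw": 8},
    {"travel": [0, 0.09, 0], "roll": 4, "jaw": 8},
    {"travel": [0, 0.09, 0], "roll": 4, "jaw": 8},
    {"travel": [0, 0.09, 0], "roll": 4, "jaw": 8},
    {"travel": [0, 0.09, 0], "roll": 4, "jaw": 8},
    {"travel": [0, 0, 0], "roll": 0, "jaw": 8},
  ],
)

```text
clock: 18.45
tool_pos: [0.551, 0.0503, 0.116]
orientation: [-179.9, -0.1, -34.1]
force: [-1.6, -0.5, 11.1]
opening: 0.0137
gripper_force: 30.0
```

```bash
python3 -c "
from h import *
o=ctrl.get_obs();print(o['moment'],o['force'],o['tool_pos'],o['orientation'],o['joint_pos'])"
```

```text
[-0.3231  0.6597 -0.068 ] [-1.6034 -0.4846 11.0632] [0.551  0.0503 0.116 ] [-179.8827   -0.1392  -34.1177] [ 25.5456  16.2236 -24.8506   0.081  -48.7543  30.2835]
```

apply_moves(
  targets=[
    {"travel": [0, 0.12, 0], "roll": 5, "jaw": 8},
    {"travel": [0, 0.12, 0], "roll": 5, "jaw": 8},
    {"travel": [0, 0.12, 0.2], "roll": 5, "jaw": 8},
    {"travel": [0, 0.12, 0], "roll": 5, "jaw": 8},
    {"travel": [0, 0.12, 0.2], "roll": 5, "jaw": 8},
    {"travel": [0, 0.12, 0], "roll": 5, "jaw": 8},
    {"travel": [0, 0.12, 0.2], "roll": 5, "jaw": 8},
    {"travel": [0, 0.12, 0], "roll": 5, "jaw": 8},
    {"travel": [0, 0, 0], "roll": 0, "jaw": 8},
  ],
)

```text
clock: 19.35
tool_pos: [0.5512, 0.0503, 0.116]
orientation: [-179.7, -0.0, -74.1]
force: [-0.1, 0.8, 12.3]
opening: 0.0141
gripper_force: 30.0
```

```bash
python3 -c "
from h import *
o=ctrl.get_obs();print(o['moment'],o['force'],o['tool_pos'],o['orientation'],o['joint_pos'])"
```

```text
[ 0.1718  0.2083 -0.0777] [-0.1377  0.7995 12.3481] [0.5512 0.0503 0.116 ] [-179.6971   -0.0217  -74.1307] [ 25.5337  16.1817 -24.9231   0.0963 -48.6003  -9.7278]
```

apply_moves(
  targets=[
    {"travel": [0, 0.1, 0], "roll": 5, "jaw": 8},
    {"travel": [0, 0.1, 0], "roll": 5, "jaw": 8},
    {"travel": [0, 0.1, 0], "roll": 4, "jaw": 8},
    {"travel": [0, 0.1, 0], "roll": 4, "jaw": 8},
    {"travel": [0, 0, 0], "roll": 2, "jaw": 8},
    {"travel": [0, 0, 0], "roll": 0, "jaw": 8},
  ],
)

```text
clock: 19.95
tool_pos: [0.5497, 0.0504, 0.1159]
orientation: [-179.8, 0.1, -94.0]
force: [-4.2, 3.4, 16.7]
opening: 0.0136
gripper_force: 30.1
```

```bash
python3 -c "
from h import *
o=ctrl.get_obs();print(o['moment'],o['force'],o['tool_pos'],o['orientation'],o['joint_pos'])"
```

```text
[1.321  2.1816 0.4162] [-4.1587  3.4489 16.6995] [0.5497 0.0504 0.1159] [-179.8181    0.0708  -93.9996] [ 25.5851  16.1208 -25.0019   0.0376 -48.6841 -29.6096]
```

apply_moves(
  targets=[
    {"travel": [0, 0, 0], "roll": 1.5, "jaw": 8},
    {"travel": [0, 0, 0], "roll": 1.5, "jaw": 8},
    {"travel": [0, 0, 0.3], "roll": 0, "jaw": 8},
    {"travel": [0, 0, 0], "roll": 0, "jaw": 8},
    {"travel": [0, 0, 0], "roll": 0, "jaw": 8},
  ],
)

```text
clock: 20.45
tool_pos: [0.5492, 0.0505, 0.1159]
orientation: [-179.9, 0.1, -96.9]
force: [-9.5, 4.9, 21.7]
opening: 0.0141
gripper_force: 30.3
```

```bash
python3 - <<'E'
from h import *
im,T=snap('wrist','w8');sc,_=snap('scene','s8')
for _ in range(3):
    o=ctrl.get_obs();print(o['moment'],o['force'],o['tool_pos'],o['orientation'],o['opening'],o['clock'])
b=sc[120:270,270:420];c=np.zeros((400,800,3),np.uint8);c[:,:400]=cv2.resize(b,(400,400),interpolation=2);c[:250,400:]=cv2.resize(im,(400,250));cv2.imwrite('pics/c8.png',c)
E
```

```text
[1.9703 3.6171 0.6438] [-9.1805  5.4697 22.1084] [0.5492 0.0505 0.1159] [-179.8615    0.0733  -96.9033] 0.014101061227993233 20.55
[1.9703 3.6171 0.6438] [-9.1805  5.4697 22.1084] [0.5492 0.0505 0.1159] [-179.8615    0.0733  -96.9033] 0.014101061227993233 20.55
[1.9703 3.6171 0.6438] [-9.1805  5.4697 22.1084] [0.5492 0.0505 0.1159] [-179.8615    0.0733  -96.9033] 0.014101061227993233 20.55
```

View pics/c8.png

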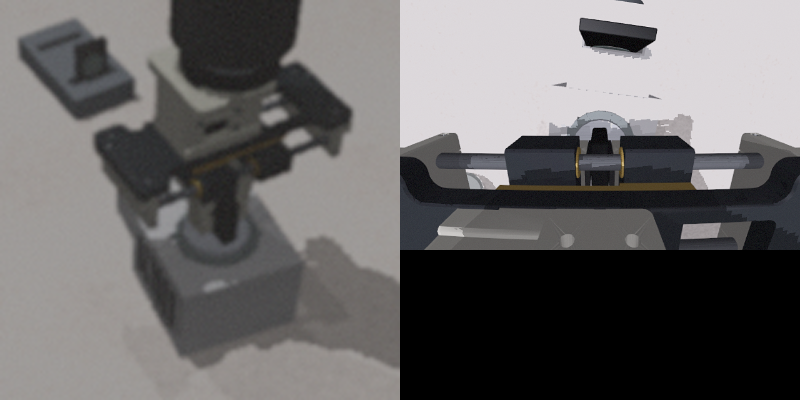

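The scene view shows the lamp seated in the socket with the gripper on it. The filter in the slot is clear of the gripper, at wrist panel (618,35). The z torque rose from -0.08 to 0.64 N m, so the lamp is at the stop. I'll do a short hold to confirm it is stable.

apply_moves(
  targets=[
    {"travel": [0, 0, 0], "roll": -1, "jaw": 8},
    {"travel": [0, 0, 0], "roll": 0, "jaw": 8},
    {"travel": [0, 0, 0], "roll": 0, "jaw": 8},
    {"travel": [0, 0, 0], "roll": 0, "jaw": 8},
    {"travel": [0, 0, 0], "roll": 0, "jaw": 8},
  ],
)

```text
clock: 21.05
tool_pos: [0.5491, 0.0505, 0.1159]
orientation: [-179.9, 0.1, -95.9]
force: [-10.0, 4.8, 21.8]
opening: 0.0137
gripper_force: 30.1
```

```bash
python3 -c "
from h import *
o=ctrl.get_obs();print(o['moment'],o['force'],o['tool_pos'],o['orientation'],o['opening'],o['gripper_force'])
if o['force'][2]>15 and o['gripper_force']>25 and o['tool_pos'][2]<.1167: print(ctrl.close_job())"
```

```text
[2.0904 3.7616 0.2944] [-9.998   4.8384 21.7807] [0.5491 0.0505 0.1159] [-179.8698    0.0796  -95.9364] 0.013716058097288387 30.063389539718628
the job is handed in; nothing more can be done
None
```

The job was handed in at about 21 s: the large filter is fully home in the slot and released, and the lamp is flush on the collar, twisted clockwise to the stop, and still gripped and pressed down with about 22 N; no verdict came back.

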